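Load the electrical kit tray

ROBOT

A 6-joint arm with a two-finger parallel gripper is mounted at the origin on the work surface. World frame = base frame: x ahead of the robot, y to its left, z up, the work surface at z = 0. Lengths are in mm, angles in degrees, forces in N, time in s.
With the tool pointing down it reaches from about 350 to 850 mm from the base axis. Payload 8.1 kg.
Tool frame: the origin (TCP) lies at the centre of the arm's flange, where the gripper is bolted on; the fingertips stand 173 mm ahead of it and the grasp point (between the pads) lies 155 mm ahead of it; z points along the fingers, y is the line along which they close (so a half turn about z gives the same grasp; the last joint's range is limited). The gripper opens to 85 mm and grips with 20 to 120 N. Pads are 22 mm wide; open, the fingers measure 114 mm over their backs; the gripper's body (76 mm by 85 mm) begins 54 mm behind the grasp point. The pads swing forward as they close: fully open they stand 13 mm farther back than shut.
Start: joints at [-81.383, 7.471, 85.268, -0, 87.261, -4.893], TCP at [140.193, -583.398, 404.692] pointing down, gripper open.
Joint ranges: [-169.43, 169.43], [-51.17, 129.36], [1.28, 143.12], [-76.62, 256.62], [0, 156.53], [-152.29, 152.29]. Speed limits (degrees/s): [136.94, 136.94, 159.86, 180, 180, 180].

INTERFACE

Orientations are given as [roll, pitch, yaw] about the fixed x, y, z axes, in that order (R = Rz(yaw) Ry(pitch) Rx(roll)).
In Python, from bench import * gives the robot as it stands.
- The arm moves only by the shell command python3 -m jog 'ROWS' [FORCE]. ROWS is text: rows parted by semicolons, each of 7 numbers parted by spaces: the shift along the tool's x, y, z scaled (see below), then the turn, a rotation vector about the tool's x, y, z scaled (see below), then the closure, from -1 (fully open) to 1 (shut). In form: tx ty tz wx wy wz hand; .... A call has 1 to 5 rows; each row shifts and turns the commanded pose from where the row before left it, along the tool's axes as they then stand; what a row does not reach is not made up. The controller multiplies each number of a shift by 0.1 m and each number of a turn by 60 degrees. A row lasts 1/8 s, in which the tool goes at most 62.5 mm and 10.7 degrees, less where a joint would pass 70% of its speed; a pose out of reach is approached as far as the arm can. A call with a number of a shift or a turn outside -1 to 1 is refused whole. A call with a gripper value outside its range is refused whole. The fingers move at their own pace and stop on an object; FORCE is the grip in N (left out, the last holds). Time passes only in rows, so rows that do not move let the fingers close. It gives the time, the measured TCP pose, the force, the opening and the grip force at its end, in the units of the state.
- sense(): the state, without advancing time (a new reading comes with each control period).
- snapshot(name): name is "scene" or "top" or "wrist"; returns a dict with "img" (400x640x3 uint8, red, green, blue), "fx", "fy", "cx", "cy" (pixels), "dist" ([k1, k2, p1, p2, k3] as OpenCV has them; the pictures are not rectified), "extrinsics" (4x4, takes a point from camera to world coordinates). Camera axes: x right, y down, z forward; pixel columns grow to the right and rows downward; lengths in mm; the calibration is good to about 2 mm. A picture is of the moment at which its call begins. There is no depth.
- hand_in(): hands the job in; it is judged then, once.
The state is a dict: "time": time; "joint_pos": joint angles; "qd": joint speeds; "joint_efforts": joint torques, N m; "tool_pos": TCP position; "tcp_rot": TCP orientation; "ft_force": force on the tool from outside, world axes, zero at the start; "wrist_torque": the same for the moment, N m; "finger_gap": finger opening in mm; "grip_force": force on a finger pad.
Only numpy, scipy, OpenCV 4.12 (cv2) and the standard library are available. Lean on these libraries where they do the work, as an engineer would, in place of code of your own. Each camera call takes 0.05 s, during which the arm holds its last target. There are 200 camera calls.

TASK

Complete the electrical kit on the packing bench: put the white porcelain lampholder and the white circuit breaker from the bench into the tray pockets that match their shapes, upright and fully down on the pocket floor. Set them down rather than dropping them, and leave the green module already in its pocket and the other things on the bench where they are.

Things in the scene. Friction and masses are not known exactly. Their poses are not given: they have to be found in the camera images.
- lampholder_center (a point): White porcelain lampholder, loose, 0.15 to 0.3 kg, standing upright on the bench: round base 66 mm in diameter and about 22 mm high, then a round neck 42 mm in diameter from 24 to 62 mm above its underside (brass disc on top). Grip it by the neck. This point is on its axis half-way up, 31 mm above its underside; z up along the axis.
- breaker_center (a point): White two-pole circuit breaker, loose, 0.17 to 0.33 kg, standing upright: 80 mm long (x), 36 mm wide (y); full length up to 44 mm, then a centred nose 46 mm long, 36 mm wide up to 62 mm, black toggle on top to 71 mm. Grip it across the 36 mm at the nose. Fits its pocket either way round. This point is mid-length, mid-width, 31 mm above its underside; z up.
- pocket_round (a point): Round pocket 72 mm in diameter, for the 66 mm base of the lampholder. In a fixed grey nest block 106 x 106 mm, top face 32 mm above the bench; pocket 20 mm deep, its yellow floor 12 mm above the bench, 3 mm chamfer at the mouth. This point is the centre of the pocket floor, z up, with the tray's yaw; which nest is where in the tray varies.
- pocket_oblong (a point): Oblong pocket 86 mm (x) by 42 mm (y), for the breaker; x is the long direction. In a fixed grey nest block 106 x 106 mm, top face 32 mm above the bench; pocket 20 mm deep, its yellow floor 12 mm above the bench, 3 mm chamfer at the mouth. This point is the centre of the pocket floor, z up, with the tray's yaw; which nest is where in the tray varies.
- pocket_square (a point): Square pocket 56 x 56 mm, already filled by the green module. In a fixed grey nest block 106 x 106 mm, top face 32 mm above the bench; pocket 20 mm deep, its yellow floor 12 mm above the bench, 3 mm chamfer at the mouth. This point is the centre of the pocket floor, z up, with the tray's yaw; which nest is where in the tray varies.
- module_center (a point): Green square control module 50 x 50 x 46 mm, loose, already seated in the square pocket, so its top stands 58 mm above the bench; to be left alone. This point is its centre, 23 mm above its underside.
- tray: Shallow blue plastic tray, fixed, 136 mm (x) by 360 mm (y), rim 14 mm high, holding the three nests in a row along its y at -110, 0 and 110 mm from its centre. Origin at the centre of its underside on the bench.
- lampholder: The lampholder, origin at the centre of its underside (z up).
- breaker: The circuit breaker, origin at the centre of its underside (x along its length, z up).
- module: The green module, origin at the centre of its underside.
- tape: Roll of black tape lying flat, 68 mm in diameter, 19 mm high, loose bystander; origin at the centre of its underside.
- driver: Orange-handled screwdriver lying on the bench, loose bystander; origin below its middle, x along it towards the tip.
Things that resemble listed ones, but are neither listed nor needed, are in the scene too. Of the things like the lampholder, leave any that is pink; of the rest the smaller one is meant.

How it is judged (in metres and radians):
At the end, for the whole second after the job is handed in: Lampholder in the round pocket, breaker in the oblong one, at rest (under 20 mm/s): within 7 mm of centre, 4 mm of floor height, tilt under 0.1 rad, breaker within 0.15 rad either way round. Green module still in the square pocket (within 8 mm, raised under 5 mm) (horizontal distance between lampholder_center and pocket_round below 0.007 m and z of lampholder_center in the frame of pocket_round between 0.027 and 0.035 m and angle between each of lampholder_center, breaker_center's own z axis and vertical below 0.1 rad and linear speed of each of lampholder, breaker below 0.02 m/s and horizontal distance between breaker_center and pocket_oblong below 0.007 m and z of breaker_center in the frame of pocket_oblong between 0.027 and 0.035 m and angle between the x axis of breaker_center and the x axis of pocket_oblong, either way round below 0.15 rad and horizontal distance between module_center and pocket_square below 0.008 m and z of module_center in the frame of pocket_square below 0.028 m); the robot touches nothing.
It fails at once if the lampholder is dropped (falls free at more than 0.75 m/s, about 30 mm) (contact force between the fingers and lampholder below 0.1 N and linear speed of lampholder above 0.75 m/s).
It fails at once if the breaker is dropped (falls free at more than 0.75 m/s, about 30 mm) (contact force between the fingers and breaker below 0.1 N and linear speed of breaker above 0.75 m/s).
It fails at once if the green module is moved by more than 15 mm (distance of module from where it was at the start of the episode above 0.015 m).
It fails at once if the tape or the screwdriver is moved by more than 30 mm (distance of any of tape, driver from where it was at the start of the episode above 0.03 m).
It also fails if it takes over 69 s, if anything falls off the work surface, if the arm or the gripper's body presses on something with over 40 N, if the wrist force passes 120 N, or if a joint passes its speed limit or range.

## Working session

There is one attempt and no reset: what is moved stays moved. The work goes in short steps, Python scripts to look and compute and a shell command to move; the robot and the scene stay as the last step left them, time stands still between calls to the robot, and variables do not carry over. Pictures are saved under pics/ and viewed, at most 14 in all, crops included, and the job is handed in when it is done.

```bash
mkdir -p pics; python3 - <<'E'
from bench import *
import cv2,numpy as np
for n in("scene","top"):
    s=snapshot(n); cv2.imwrite(f"pics/{n}0.png",s["img"][:,:,::-1])
    print(n,s["fx"],s["cx"],s["cy"],s["dist"],np.round(s["extrinsics"],3).tolist())
st=sense(); print(st)
E
```

```text
scene 504.8457062512956 325.9257366470316 209.9417447132804 [-0.11970509  0.          0.          0.          0.        ] [[-0.057, 0.815, -0.577, 1339.949], [0.998, 0.044, -0.037, 65.995], [-0.005, -0.578, -0.816, 1174.215], [0.0, 0.0, 0.0, 1.0]]
top 444.6021194544679 316.19724075373483 198.93410626413177 [0.03271816 0.         0.         0.         0.        ] [[0.002, -0.993, 0.119, 364.595], [-1.0, -0.005, -0.028, 17.321], [0.028, -0.119, -0.993, 1419.738], [0.0, 0.0, 0.0, 1.0]]
{'time': 0.1, 'joint_pos': array([-8.13817556e+01,  7.51260627e+00,  8.53244388e+01, -1.08567012e-03,
        8.72618554e+01, -4.89369766e+00]), 'qd': array([ 0.06475749, -0.00731732, -0.19579929,  0.03541091,  0.10793302,
        0.02587464]), 'joint_efforts': array([ 3.55944067e-04, -5.70954466e+01, -5.01938975e+01, -2.51309593e-04,
        8.18036468e-03, -3.55713053e-05]), 'tool_pos': array([ 140.16879417, -583.18068488,  403.71663956]), 'tcp_rot': array([-1.79901367e+02, -7.35655026e-03,  1.35119885e+01]), 'ft_force': array([ 0.41550178,  0.7299077 , -0.58934892]), 'wrist_torque': array([-0.01334871, -0.00700619, -0.03130603]), 'grip_force': 0.0, 'finger_gap': 85.45209993273619}
```

View pics/top0.png

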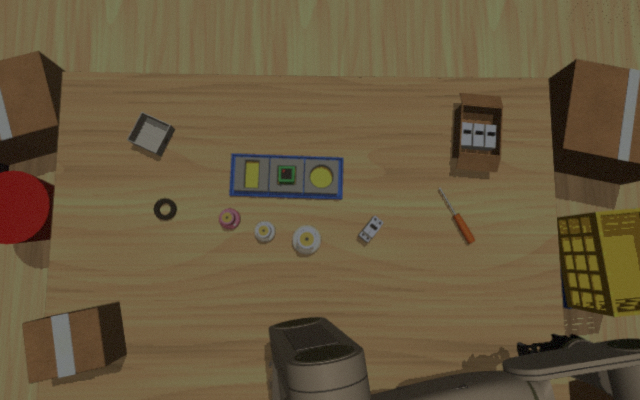

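View pics/scene0.png

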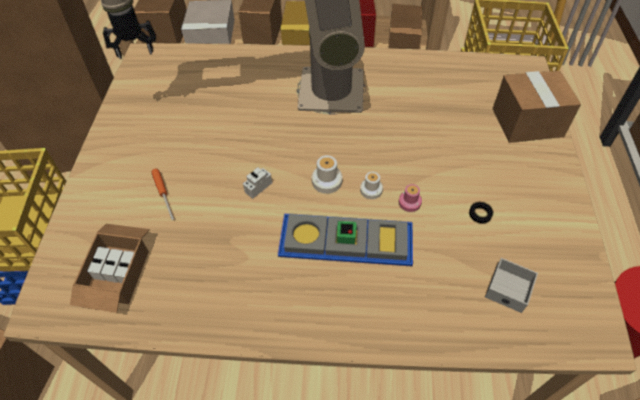

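The top view shows the tray at about (287,176): oblong pocket at (252,175), green module at (287,175), round pocket at (321,177).
- Lampholder lookalikes in the top view: pink at (230,218), small white at (264,232), large white at (307,240). I choose the small white one.
- Breaker candidates: the loose one at (371,230) and the boxed ones at (478,136). I choose the loose one.

```bash
cat > h.py <<'E'
from bench import *
import cv2,numpy as np
def cast(s,uv,z):
    K=np.array([[s["fx"],0,s["cx"]],[0,s["fy"],s["cy"]],[0,0,1]]);T=np.array(s["extrinsics"])
    p=cv2.undistortPoints(np.array(uv,float).reshape(-1,1,2),K,np.array(s["dist"],float)).reshape(-1,2)
    d=np.c_[p,np.ones(len(p))]@T[:3,:3].T; o=T[:3,3]
    return (o+d*((z-o[2])/d[:,2])[:,None])[:,:2]
def blobs(s,lo,hi,box,amin=15):
    x0,y0,x1,y1=box; hsv=cv2.cvtColor(s["img"],cv2.COLOR_RGB2HSV)
    m=cv2.inRange(hsv,lo,hi); k=np.zeros_like(m);k[y0:y1,x0:x1]=m[y0:y1,x0:x1]
    c,_=cv2.findContours(k,cv2.RETR_EXTERNAL,cv2.CHAIN_APPROX_NONE)
    return sorted([x for x in c if cv2.contourArea(x)>=amin],key=cv2.contourArea,reverse=True)
def rect(s,c,z):
    q=cast(s,c.reshape(-1,2),z).astype(np.float32); r=cv2.minAreaRect(q); b=cv2.boxPoints(r)
    e=[b[1]-b[0],b[2]-b[1]]; e=max(e,key=np.linalg.norm)
    return np.round(r[0],1),np.round(r[1],1),round(float(np.degrees(np.arctan2(e[1],e[0]))),1)
E
cat > m.py <<'E'
from h import *
s=snapshot("top")
for n,lo,hi,box,z in [("yellow",(22,120,90),(35,255,255),(225,150,350,205),12),("blue",(105,120,40),(125,255,255),(220,145,355,210),14),
  ("green",(40,80,60),(85,255,255),(270,160,305,190),58),("whites",(0,0,120),(179,60,255),(240,210,400,260),31)]:
    for c in blobs(s,lo,hi,box): print(n,np.round(c.reshape(-1,2).mean(0),1),cv2.contourArea(c),rect(s,c,z))
im=cv2.resize(s["img"][140:265,215:400,::-1],None,fx=4,fy=4,interpolation=cv2.INTER_CUBIC);cv2.imwrite("pics/crop1.png",im)
E
python3 m.py
```

```text
yellow [320.7 176.8] 308.5 (array([604.8, -36.1]), array([65.1, 65. ]), 26.5)
yellow [251.7 174.6] 267.5 (array([611.2, 184.7]), array([39.2, 80.8]), -1.8)
blue [285.7 183.5] 426.5 (array([605.7,  74.2]), array([354.3, 132.8]), 88.2)
blue [286.5 156.5] 29.0 (array([669.9,  73.7]), array([253.7,   5.5]), 88.4)
green [286.1 173.4] 238.5 (array([606.8,  73.3]), array([47.2, 49.6]), -89.6)
whites [307.5 236. ] 108.0 (array([410.6,   5.1]), array([79. , 62.8]), 37.3)
whites [372.  232.6] 15.0 (array([ 426.2, -196. ]), array([12.5, 17.1]), -27.3)
```

View pics/crop1.png

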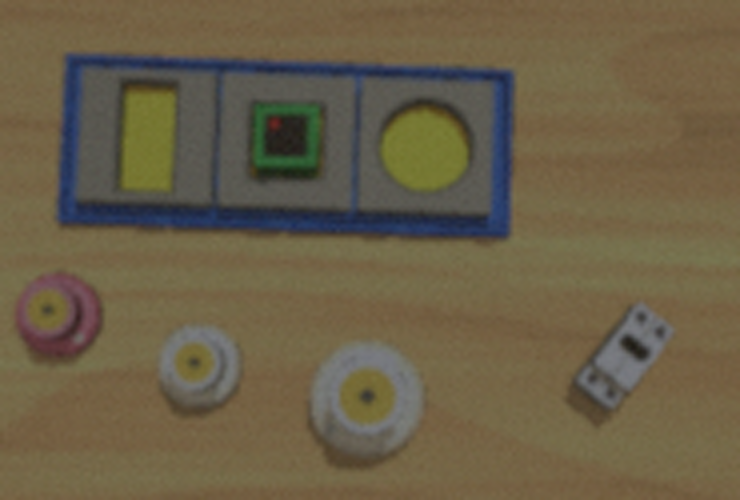

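The crop confirms it: small white lampholder with its brass disc at full-image (263.7,230.7), and the loose white breaker at about (371,229) with its long axis at about -39° world yaw. The pink and the large white lookalikes are clearly different. Next I plan the approach above the breaker.

```bash
cat >> h.py <<'E'
from scipy.spatial.transform import Rotation as R
def plan(p,yaw,n,hand=-1):
    st=sense(); M=R.from_euler("xyz",st["tcp_rot"],degrees=True); G=R.from_euler("xyz",[180,0,yaw],degrees=True)
    d=(np.array(p)-st["tool_pos"])/n; w=(M.inv()*G).as_rotvec()/n
    print("d",np.round(d*n,1),"w",np.round(np.degrees(w)*n,1)); rows=[]
    for i in range(n):
        rows.append(np.r_[M.inv().apply(d)/100,np.degrees(w)/60,hand]); M=M*R.from_rotvec(w)
    for i in range(0,n,5): print("; ".join(" ".join(f"{v:.3f}".rstrip("0").rstrip(".") for v in r) for r in rows[i:i+5]))
E
python3 - <<'E'
from h import *
s=snapshot("top")
f=lambda l:[(215+a/4,140+b/4) for a,b in l]
print("lamp",cast(s,f([(195,363)]),62),"big",cast(s,f([(367,396)]),80),"pink",cast(s,f([(47,310)]),62))
print("brk",cast(s,f([(637,303),(676,333),(613,412),(573,382)]),44),cast(s,f([(635,347)]),71))
plan([418,-190,380],-38,10)
E
```

```text
lamp [[429.20366229 138.8994262 ]] big [[403.97989989   8.28248186]] pink [[469.16338647 251.57374353]]
brk [[ 477.72241521 -201.75929905]
 [ 454.48391669 -231.81440524]
 [ 393.26277372 -181.94821643]
 [ 416.25462143 -151.22138651]] [[ 441.94062756 -195.4528584 ]]
d [277.9 393.3 -24. ] w [-0.1  0.  51.5]
0.362 -0.317 0.024 -0 0 0.086 -1; 0.332 -0.349 0.024 -0 0 0.086 -1; 0.299 -0.377 0.024 -0 0 0.086 -1; 0.264 -0.402 0.024 -0 0 0.086 -1; 0.227 -0.425 0.024 -0 0 0.086 -1
0.188 -0.443 0.024 -0 0 0.086 -1; 0.148 -0.458 0.024 -0 0 0.086 -1; 0.106 -0.47 0.024 -0 0 0.086 -1; 0.063 -0.477 0.024 -0 0 0.086 -1; 0.02 -0.481 0.024 -0 0 0.086 -1
```

```bash
python3 -m jog '0.36 -0.32 0.02 0 0 0.086 -1; 0.33 -0.35 0.02 0 0 0.086 -1; 0.3 -0.38 0.02 0 0 0.086 -1; 0.26 -0.4 0.02 0 0 0.086 -1; 0.23 -0.42 0.02 0 0 0.086 -1' >/dev/null; python3 -m jog '0.19 -0.44 0.02 0 0 0.086 -1; 0.15 -0.46 0.02 0 0 0.086 -1; 0.11 -0.47 0.02 0 0 0.086 -1; 0.06 -0.48 0.02 0 0 0.086 -1; 0.02 -0.48 0.02 0 0 0.086 -1'; python3 -m jog '0 0 0 0 0 0 -1; 0 0 0 0 0 0 -1'; python3 - <<'E'
from h import *
s=snapshot("wrist"); cv2.imwrite("pics/w1.png",s["img"][:,:,::-1]); print(np.round(s["extrinsics"],3).tolist(),s["fx"])
E
```

```text
time: 1.45
tool_pos: [418.8, -189.1, 384.7]
tcp_rot: [-180.0, -0.0, -38.3]
ft_force: [0.2, -0.8, 0.4]
finger_gap: 85.3
grip_force: 0.0
time: 1.7
tool_pos: [418.1, -190.6, 384.6]
tcp_rot: [180.0, 0.0, -38.0]
ft_force: [-0.6, -0.3, 0.1]
finger_gap: 85.3
grip_force: 0.0
[[-0.615, -0.754, -0.229, 476.652], [-0.788, 0.589, 0.177, -234.961], [0.001, 0.289, -0.957, 354.085], [0.0, 0.0, 0.0, 1.0]] 295.68818438208234
```

View pics/w1.png

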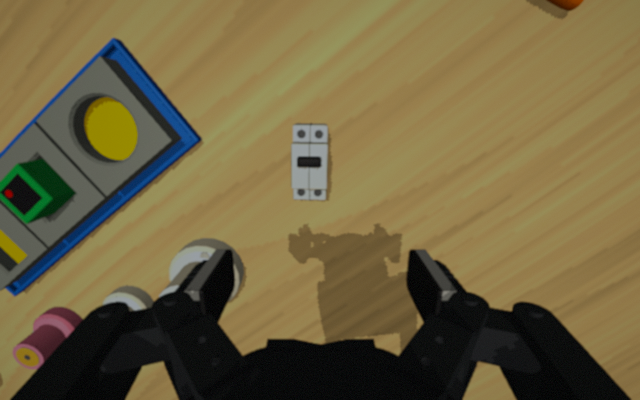

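The wrist view shows the breaker nearly aligned at (310,162), spanning (292-328, 124-200), with the toggle at (309,162). The round pocket is at (110,128).

```bash
python3 - <<'E'
from h import *
s=snapshot("wrist")
for c in blobs(s,(0,0,110),(179,60,255),(270,100,350,225),200): print(cv2.boundingRect(c),rect(s,c,44),rect(s,c,62))
print(cast(s,[(309,162)],71), cast(s,[(293,125),(328,125),(292,199),(327,199)],44))
for c in blobs(s,(22,120,60),(35,255,255),(60,80,160,170),200): print("round",rect(s,c,12))
E
```

```text
(290, 124, 37, 77) (array([ 440.9, -192. ]), array([37.9, 81.3]), -37.8) (array([ 443. , -194.5]), array([35.7, 76.6]), -37.8)
[[ 444.52624177 -197.29085195]] [[ 481.32699682 -204.59699588]
 [ 459.27429175 -232.72309184]
 [ 421.08900246 -153.43449166]
 [ 397.41933959 -183.63654271]]
round (array([608.8, -33.2]), array([63.8, 67.3]), -68.3)
```

```bash
python3 - <<'E'
from h import *
plan([440.5,-192.3,290],-37.8,2)
E
```

```text
d [ 22.7  -1.  -94.7] w [ 0.   0.  -0.3]
0.092 -0.067 0.473 0 0 -0.003 -1; 0.092 -0.066 0.473 0 0 -0.003 -1
```

```bash
python3 -m jog '0.09 -0.065 0.47 0 0 0 -1; 0.09 -0.065 0.47 0 0 0 -1; 0 0 0 0 0 0 -1' 40; python3 - <<'E'
from h import *
s=snapshot("wrist"); cv2.imwrite("pics/w2.png",s["img"][:,:,::-1])
for c in blobs(s,(0,0,110),(179,60,255),(230,60,400,380),200): print(cv2.boundingRect(c),rect(s,c,44),rect(s,c,62))
plan([440.5,-192.3,205],-37.8,2)
E
```

```text
time: 2.17
tool_pos: [438.5, -191.5, 286.7]
tcp_rot: [179.9, 0.5, -38.2]
ft_force: [-0.9, 0.4, 0.9]
finger_gap: 85.2
grip_force: 0.0
(295, 181, 53, 72) (array([ 432.4, -186.1]), array([39.1, 58.4]), -39.3) (array([ 437.8, -190.4]), array([35.8, 53.4]), -39.3)
(297, 152, 50, 25) (array([ 464.7, -212.5]), array([35.7, 17.6]), 51.8) (array([ 467.4, -214.5]), array([32.7, 16.1]), 51.8)
d [  1.2  -0.3 -84.5] w [ 0.   0.2 -0.4]
0.007 -0.003 0.422 0 0.002 -0.003 -1; 0.006 -0.002 0.422 0 0.002 -0.003 -1
```

View pics/w2.png

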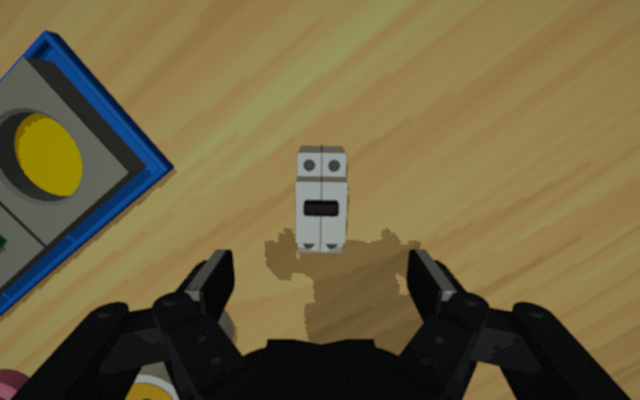

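The breaker lies between the fingers: end edges at rows 152 and 252, toggle at (321,208), nose top rows ~181-243, all centred on column 322.

```bash
python3 - <<'E'
from h import *
s=snapshot("wrist")
print(cast(s,[(322,152),(322,252),(297,152),(347,152)],44),cast(s,[(322,181),(322,243)],62),cast(s,[(321,208)],71))
st=sense();print(st["tool_pos"],st["tcp_rot"])
E
```

```text
[[ 472.69476584 -218.91079559]
 [ 409.47077083 -169.4145498 ]
 [ 483.90382117 -204.66344556]
 [ 461.49422636 -233.17320707]] [[ 459.19993383 -208.17522348]
 [ 422.60218176 -179.52460039]] [[ 446.73000444 -197.47623285]]
[ 440.08926543 -192.28053109  291.46492599] [ 1.79988952e+02  2.10713540e-02 -3.81506072e+01]
```

```bash
python3 -m jog '0.01 0.005 0.43 0 0 0 -1; 0.01 0.005 0.43 0 0 0 -1; 0 0 0 0 0 0 -1; 0 0 0 0 0 0 1; 0 0 0 0 0 0 1' 40;  python3 -m jog '0 0 0 0 0 0 1; 0 0 0 0 0 0 1; 0 0 0 0 0 0 1; 0 0 0 0 0 0 1' 40
```

```text
time: 2.9
tool_pos: [442.7, -194.3, 207.7]
tcp_rot: [-180.0, -0.3, -38.1]
ft_force: [-0.1, -1.0, -0.1]
finger_gap: 51.6
grip_force: 0.0
time: 3.4
tool_pos: [442.3, -194.0, 206.8]
tcp_rot: [-180.0, -0.2, -38.1]
ft_force: [-1.3, -0.2, 6.7]
finger_gap: 35.3
grip_force: 40.1
```

```bash
python3 -m jog '0 0 -0.2 0 0 0 1; 0 0 -0.5 0 0 0 1; 0 0 -0.5 0 0 0 1; 0 0 0 0 0 0 1' 60;  python3 - <<'E'
from h import *
plan([540,182,325],-1.8,9,1)
E
```

```text
time: 3.9
tool_pos: [442.9, -194.3, 330.3]
tcp_rot: [-179.9, -0.6, -38.1]
ft_force: [-0.5, -0.5, -2.8]
finger_gap: 35.3
grip_force: 61.5
d [ 97.1 376.3  -5.3] w [  0.1  -0.6 -36.3]
-0.173 -0.396 0.005 0 -0.001 -0.067 1; -0.145 -0.407 0.005 0 -0.001 -0.067 1; -0.116 -0.416 0.005 0 -0.001 -0.067 1; -0.086 -0.423 0.005 0 -0.001 -0.067 1; -0.056 -0.428 0.006 0 -0.001 -0.067 1
-0.026 -0.431 0.006 0 -0.001 -0.067 1; 0.004 -0.432 0.006 0 -0.001 -0.067 1; 0.035 -0.43 0.006 0 -0.001 -0.067 1; 0.065 -0.427 0.006 0 -0.001 -0.067 1
```

```bash
python3 -m jog '-0.17 -0.4 0 0 0 -0.067 1; -0.145 -0.41 0 0 0 -0.067 1; -0.115 -0.415 0 0 0 -0.067 1; -0.085 -0.42 0 0 0 -0.067 1; -0.055 -0.43 0 0 0 -0.067 1' >/dev/null; python3 -m jog '-0.025 -0.43 0 0 0 -0.067 1; 0 -0.43 0 0 0 -0.067 1; 0.035 -0.43 0 0 0 -0.067 1; 0.065 -0.43 0 0 0 -0.067 1; 0 0 0 0 0 0 1'; python3 -m jog '0 0 0 0 0 0 1'; python3 - <<'E'
from h import *
s=snapshot("wrist"); cv2.imwrite("pics/w3.png",s["img"][:,:,::-1])
for c in blobs(s,(22,120,60),(35,255,255),(0,0,640,400),200): print("yel",cv2.boundingRect(c),rect(s,c,12))
for c in blobs(s,(105,120,40),(125,255,255),(0,0,640,400),200): print("blue",cv2.boundingRect(c),rect(s,c,14))
E
```

```text
time: 5.15
tool_pos: [538.9, 185.5, 323.2]
tcp_rot: [-180.0, 0.1, -1.7]
ft_force: [-0.0, -0.6, -3.2]
finger_gap: 35.2
grip_force: 61.7
time: 5.28
tool_pos: [538.8, 182.8, 323.4]
tcp_rot: [179.9, 0.1, -1.9]
ft_force: [-0.2, -0.7, -2.3]
finger_gap: 35.0
grip_force: 61.6
yel (294, 58, 50, 100) (array([612.2, 182.3]), array([43.5, 86.9]), -1.8)
yel (530, 70, 64, 80) (array([605.5, -43.7]), array([63.9, 65.9]), -41.1)
yel (518, 328, 28, 22) (array([346.2, -67.3]), array([48.1, 16.2]), 50.5)
blue (238, 28, 402, 154) (array([609.4,  73.5]), array([355.2, 133.1]), 88.4)
blue (334, 168, 276, 14) (array([547.2,  32.8]), array([273.8,  12.8]), 88.1)
```

View pics/w3.png

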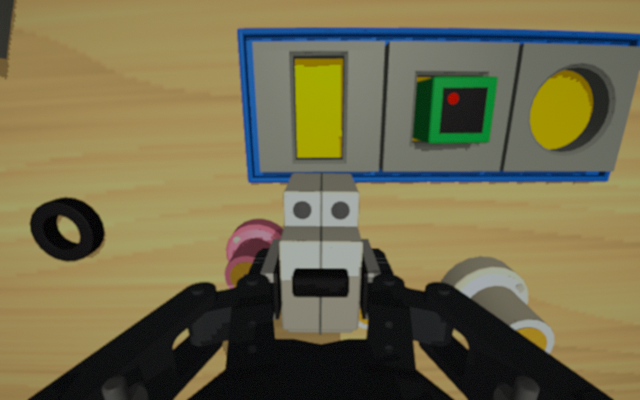

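The wrist view shows the oblong pocket floor at (319,108), and the held breaker with its far end top edge at row ~191 and nose edges at rows ~241 and 333. I measure its offset in the grip.

```bash
python3 - <<'E'
from h import *
s=snapshot("wrist"); st=sense(); z=st["tool_pos"][2]-206.8
print(st["tool_pos"]); print(cast(s,[(321,191)],z+44),cast(s,[(321,241),(321,333)],z+62),cast(s,[(321,283)],z+71))
print(cast(s,[(294,190),(349,190)],12))
plan([613,182.3,240],-1.8,2,1)
E
```

```text
[539.00020148 182.0512018  323.94535791]
[[576.47485224 181.4130388 ]] [[559.6106593  182.04101656]
 [512.12607485 183.61655602]] [[545.09362985 182.55666383]]
[[537.20144273 208.76669307]
 [535.34226705 154.61423375]]
d [ 74.    0.2 -83.9] w [ 0.   0.1 -0.2]
0.37 -0.014 0.419 0 0.001 -0.001 1; 0.37 -0.014 0.419 0 0.001 -0.001 1
```

```bash
python3 -m jog '0.37 -0.015 0.25 0 0 0 1; 0.385 -0.015 0.38 0 0 0 1; 0 0 0 0 0 0 1; 0 0 0 0 0 0 1'; python3 -m jog '0 0 0.1 0 0 0 1; 0 0 0.1 0 0 0 1; 0 0 0 0 0 0 1'
```

```text
time: 5.88
tool_pos: [614.7, 182.5, 261.6]
tcp_rot: [180.0, 0.1, -2.0]
ft_force: [0.7, 0.2, -1.9]
finger_gap: 35.0
grip_force: 61.4
time: 6.25
tool_pos: [614.1, 183.4, 241.0]
tcp_rot: [180.0, 0.1, -1.9]
ft_force: [-0.3, -0.9, -2.6]
finger_gap: 35.0
grip_force: 61.5
```

```bash
python3 - <<'E'
from h import *
st=sense(); print(st["tool_pos"],st["ft_force"])
s=snapshot("wrist")
z=st["tool_pos"][2]-206.8
for c in blobs(s,(22,120,60),(35,255,255),(250,0,400,260),20): print("yel",cv2.boundingRect(c),rect(s,c,12))
cv2.imwrite("pics/w4.png",s["img"][60:360,150:500,::-1])
E
```

```text
[614.05587573 183.38474694 241.04320929] [-0.31354363 -0.90934602 -2.62875896]
yel (291, 164, 64, 16) (array([647.1, 181.4]), array([43.2, 10.4]), 88.1)
```

View pics/w4.png

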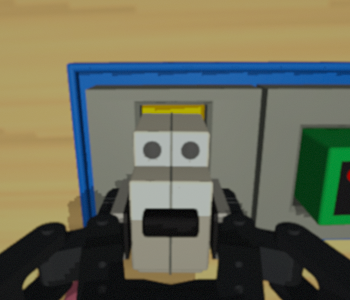

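```bash
python3 -m jog '-0.01 0.008 0.06 0 0 0 1; 0 0 0.06 0 0 0 1; 0 0 0 0 0 0 1';python3 -m jog '0 0 0.05 0 0 0 1; 0 0 0 0 0 0 1'
```

```text
time: 6.68
tool_pos: [613.5, 182.5, 228.7]
tcp_rot: [180.0, 0.1, -1.9]
ft_force: [0.3, -0.5, -3.4]
finger_gap: 34.9
grip_force: 61.5
time: 6.92
tool_pos: [613.7, 182.6, 224.1]
tcp_rot: [180.0, 0.0, -1.9]
ft_force: [-1.0, -0.5, -2.8]
finger_gap: 35.1
grip_force: 61.5
```

Bottom is now at about 17 mm, below the chamfer and free of contact. I continue down gently to the floor.

```bash
python3 -m jog '0 0 0.03 0 0 0 1; 0 0 0 0 0 0 1'; python3 -m jog '0 0 0.02 0 0 0 1; 0 0 0 0 0 0 1'; python3 -m jog '0 0 0.01 0 0 0 1; 0 0 0 0 0 0 1'
```

```text
time: 7.18
tool_pos: [613.7, 182.6, 221.4]
tcp_rot: [180.0, 0.0, -1.9]
ft_force: [0.3, -0.2, -3.5]
finger_gap: 35.1
grip_force: 61.5
time: 7.42
tool_pos: [613.8, 182.6, 219.5]
tcp_rot: [180.0, 0.0, -1.9]
ft_force: [-0.0, 0.1, -2.3]
finger_gap: 35.3
grip_force: 61.5
time: 7.68
tool_pos: [614.0, 182.7, 219.1]
tcp_rot: [-180.0, -0.0, -1.9]
ft_force: [-1.6, -0.5, 0.4]
finger_gap: 35.3
grip_force: 61.8
```

```bash
python3 -m jog '0 0 0.005 0 0 0 1; 0 0 0 0 0 0 0; 0 0 0 0 0 0 -1; 0 0 0 0 0 0 -1; 0 0 0 0 0 0 -1' 20; python3 -m jog '0 0 -0.3 0 0 0 -1; 0 0 -0.4 0 0 0 -1; 0 0 -0.4 0 0 0 -1; 0 0 0 0 0 0 -1'; python3 - <<'E'
from h import *
s=snapshot("wrist");t=snapshot("top")
cv2.imwrite("pics/w5.png",np.hstack([s["img"][50:350,120:520,::-1],cv2.resize(t["img"][145:270,210:360,::-1],(360,300))]))
plan([380,139,345],-1.8,6)
E
```

```text
time: 8.3
tool_pos: [613.9, 182.6, 218.1]
tcp_rot: [-180.0, 0.0, -1.9]
ft_force: [0.2, 0.3, -0.2]
finger_gap: 85.7
grip_force: 0.0
time: 8.8
tool_pos: [615.3, 183.0, 333.4]
tcp_rot: [-179.9, -0.5, -1.9]
ft_force: [0.4, -0.6, -0.5]
finger_gap: 85.3
grip_force: 0.0
d [-234.   -43.7   16.4] w [-0.  -0.1 -0.1]
-0.387 0.086 -0.028 -0 -0 -0 -1; -0.387 0.086 -0.028 -0 -0 -0 -1; -0.387 0.085 -0.028 -0 -0 -0 -1; -0.387 0.085 -0.028 -0 -0 -0 -1; -0.387 0.085 -0.028 -0 -0 -0 -1
-0.387 0.085 -0.027 -0 -0 -0 -1
```

View pics/w5.png

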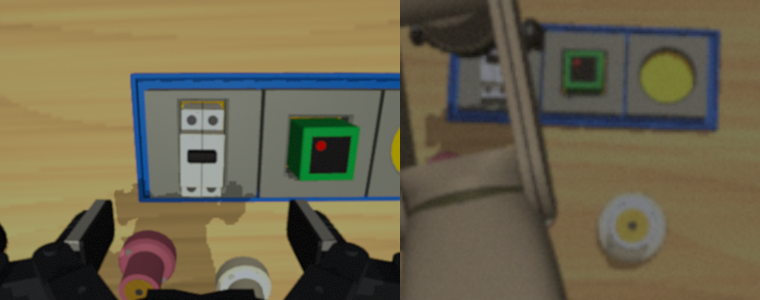

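Breaker is seated at crop (202,150) and the module undisturbed. On to the lampholder.

```bash
python3 -m jog '-0.42 0.086 -0.03 0 0 0 -1; -0.42 0.086 -0.03 0 0 0 -1; -0.42 0.086 -0.03 0 0 0 -1; -0.42 0.086 -0.03 0 0 0 -1; -0.42 0.086 -0.03 0 0 0 -1'; python3 -m jog '0 0 0 0 0 0 -1; 0 0 0 0 0 0 -1'; python3 - <<'E'
from h import *
s=snapshot("wrist"); cv2.imwrite("pics/w6.png",s["img"][:,:,::-1])
for c in blobs(s,(18,110,60),(35,255,255),(150,80,450,340),40): print("yel",cv2.boundingRect(c),rect(s,c,62))
for c in blobs(s,(0,0,100),(179,60,255),(150,80,450,340),200): print("wh",cv2.boundingRect(c),cv2.minEnclosingCircle(c),rect(s,c,20))
E
```

```text
time: 9.52
tool_pos: [400.7, 146.3, 341.3]
tcp_rot: [180.0, 0.2, -1.9]
ft_force: [-1.1, 0.1, 0.8]
finger_gap: 85.3
grip_force: 0.0
time: 9.78
tool_pos: [402.6, 146.6, 342.5]
tcp_rot: [180.0, 0.0, -1.9]
ft_force: [0.9, 0.0, 0.5]
finger_gap: 85.1
grip_force: 0.0
yel (150, 80, 300, 260) (array([374.4, 172.4]), array([296.2, 251.6]), 88.1)
yel (174, 101, 37, 38) (array([472.3, 250.9]), array([30.3, 29.6]), 87.7)
yel (150, 80, 69, 8) (array([500.7, 253.1]), array([55.3,  5.3]), 87.4)
yel (150, 97, 23, 9) (array([487.8, 274.2]), array([18.5,  6.2]), 84.5)
wh (295, 122, 66, 66) ((327.1612243652344, 154.06326293945312), 33.00766372680664) (array([433.4, 139.6]), array([63.4, 63.6]), -45.5)
wh (415, 134, 35, 86) ((448.5, 176.5), 42.5030403137207) (array([403.9,  33.6]), array([89.2, 35.1]), 5.2)
```

View pics/w6.png

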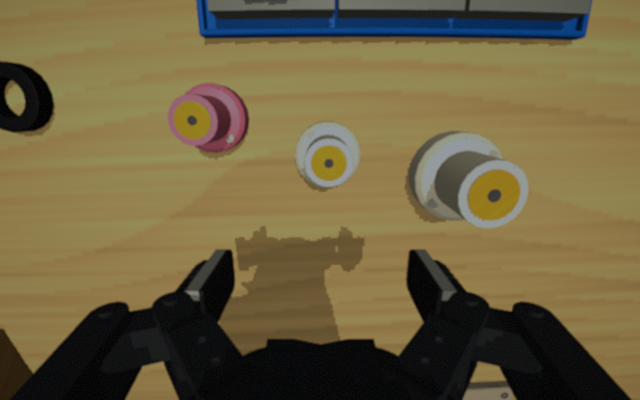

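The small white lampholder is at base (327,154) and brass (328,163); pink at (208,117) and the big one at (455,178) stand clear of the fingers' way.

```bash
python3 - <<'E'
from h import *
s=snapshot("wrist")
print(cast(s,[(328.5,163)],62),cast(s,[(327.2,154)],18))
plan([430.5,139,260],-1.8,2)
E
```

```text
[[432.81457684 139.40779378]] [[434.11129037 139.46353019]]
d [ 27.3  -7.7 -82.8] w [ 0.   0.  -0.1]
0.138 0.034 0.414 0 0 -0.001 -1; 0.138 0.034 0.414 0 0 -0.001 -1
```

```bash
python3 -m jog '0.153 0.03 0.41 0 0 0 -1; 0.153 0.03 0.41 0 0 0 -1; 0 0 0 0 0 0 -1; 0 0 0 0 0 0 -1'; python3 - <<'E'
from h import *
s=snapshot("wrist")
for c in blobs(s,(18,130,60),(32,255,255),(240,150,400,340),40)[:4]:
    (u,v),r=cv2.minEnclosingCircle(c); print(cv2.boundingRect(c),u,v,r,cast(s,[(u,v)],62))
cv2.imwrite("pics/w7.png",s["img"][:,:,::-1]); print(sense()["tool_pos"])
plan([433,139.4,201],-1.8,2)
E
```

```text
time: 10.38
tool_pos: [433.4, 139.7, 261.9]
tcp_rot: [180.0, 0.0, -1.9]
ft_force: [0.0, -0.6, 0.7]
finger_gap: 85.5
grip_force: 0.0
(240, 231, 149, 109) 311.3333435058594 290.0 86.54166412353516 [[393.19543763 147.89438701]]
(299, 213, 48, 44) 322.1595764160156 235.0 23.924266815185547 [[432.5673173  139.46879193]]
[433.62111159 139.91300316 262.70113399]
d [ -0.6  -0.5 -61.7] w [-0.  -0.1 -0.1]
-0.003 0.003 0.308 -0 -0.001 -0.001 -1; -0.003 0.003 0.309 -0 -0.001 -0.001 -1
```

```bash
python3 -m jog '-0.005 0.003 0.31 0 0 0 -1; -0.005 0.003 0.3 0 0 0 -1; 0 0 0 0 0 0 -1; 0 0 0 0 0 0 1; 0 0 0 0 0 0 1' 40;  python3 -m jog '0 0 0 0 0 0 1; 0 0 0 0 0 0 1; 0 0 0 0 0 0 1' 40
```

```text
time: 11.05
tool_pos: [433.0, 139.3, 202.3]
tcp_rot: [-180.0, -0.2, -1.9]
ft_force: [0.3, 1.3, 0.3]
finger_gap: 51.7
grip_force: 0.0
time: 11.42
tool_pos: [432.9, 139.3, 202.0]
tcp_rot: [-180.0, -0.2, -1.9]
ft_force: [-1.3, 0.6, 7.7]
finger_gap: 40.6
grip_force: 39.7
```

```bash
python3 -m jog '0 0 -0.2 0 0 0 1; 0 0 -0.5 0 0 0 1; 0 0 -0.5 0 0 0 1; 0 0 0 0 0 0 1' 60;  python3 - <<'E'
from h import *
plan([535,-37,322],-1.8,5,1)
E
```

```text
time: 11.92
tool_pos: [433.6, 139.5, 325.5]
tcp_rot: [-179.9, -0.5, -1.9]
ft_force: [-0.4, 1.3, -3.2]
finger_gap: 39.9
grip_force: 61.4
d [ 101.4 -176.5   -3.5] w [-0.1 -0.5 -0.1]
0.214 0.346 0.008 -0 -0.002 -0 1; 0.214 0.346 0.008 -0 -0.002 -0 1; 0.214 0.346 0.008 -0 -0.002 -0 1; 0.214 0.346 0.008 -0 -0.002 -0 1; 0.214 0.346 0.007 -0 -0.002 -0 1
```

```bash
python3 -m jog '0.21 0.346 0 0 0 0 1; 0.21 0.346 0 0 0 0 1; 0.21 0.346 0 0 0 0 1; 0.21 0.346 0 0 0 0 1; 0.21 0.346 0 0 0 0 1' >/dev/null; python3 -m jog '0 0 0 0 0 0 1; 0 0 0 0 0 0 1; 0 0 0 0 0 0 1'; python3 - <<'E'
from h import *
s=snapshot("wrist"); cv2.imwrite("pics/w8.png",s["img"][:,:,::-1]); print(sense()["tool_pos"])
for c in blobs(s,(18,120,60),(35,255,255),(240,20,400,340),100): 
  (u,v),r=cv2.minEnclosingCircle(c); e=cv2.fitEllipse(c); print("yel",cv2.boundingRect(c),e,rect(s,c,12),cast(s,[(u,v)],sense()["tool_pos"][2]-202+62))
for c in blobs(s,(105,120,40),(125,255,255),(0,0,640,400),200): print("blue",cv2.boundingRect(c),rect(s,c,14))
E
```

```text
time: 12.92
tool_pos: [530.5, -36.5, 319.6]
tcp_rot: [-180.0, 0.1, -1.9]
ft_force: [-0.2, 0.7, -3.5]
finger_gap: 40.0
grip_force: 61.9
[530.63724222 -36.45696188 319.83015146]
yel (280, 64, 81, 85) ((319.8644104003906, 106.2134780883789), (80.21165466308594, 82.98384857177734), 177.86557006835938) (array([605.9, -37.6]), array([72.1, 72.1]), 27.5) [[605.62780234 -37.90667424]]
yel (285, 260, 71, 62) ((320.1629638671875, 290.6899108886719), (60.99044418334961, 70.51626586914062), 90.03040313720703) (array([414.9, -31.6]), array([76.5, 77. ]), -1.9) [[530.42046548 -35.46643334]]
yel (240, 226, 25, 51) ((249.44479370117188, 244.98880004882812), (21.661827087402344, 51.107879638671875), 14.797576904296875) (array([465.2,  37.9]), array([24.2, 59.8]), -6.6) [[549.98264459  -8.23567586]]
yel (379, 231, 21, 45) ((391.1726989746094, 248.0691680908203), (20.237594604492188, 41.561187744140625), 167.39471435546875) (array([ 457.7, -104.9]), array([51.2, 20.7]), 2.8) [[547.09857719 -66.12946904]]
yel (310, 331, 25, 9) ((323.1038513183594, 335.43798828125), (7.974950790405273, 28.49357032775879), 85.8888168334961) (array([356.9, -31.9]), array([27.5, 11.3]), 88.1) [[506.96986806 -35.56947483]]
blue (0, 25, 402, 158) (array([608.9,  71.9]), array([356.7, 134. ]), 88.4)
```

View pics/w8.png

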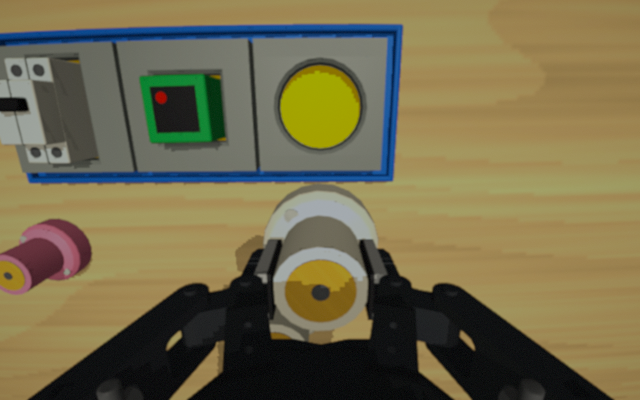

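Round pocket floor at (320,106), held lampholder's brass at (320,290). The delta is about 75.5 mm forward and -2 mm in world y.

```bash
python3 -m jog '0.378 -0.003 0.2 0 0 0 1; 0.378 -0.002 0.4 0 0 0 1; 0 0 0 0 0 0 1; 0 0 0 0 0 0 1'; python3 -m jog '0 0 0.1 0 0 0 1; 0 0 0.1 0 0 0 1; 0 0 0 0 0 0 1'; python3 - <<'E'
from h import *
s=snapshot("wrist"); print(sense()["tool_pos"])
cv2.imwrite("pics/w9.png",s["img"][60:360,150:500,::-1])
E
```

```text
time: 13.48
tool_pos: [606.4, -38.7, 260.2]
tcp_rot: [-180.0, 0.0, -1.9]
ft_force: [0.4, -0.0, -2.1]
finger_gap: 39.9
grip_force: 61.8
time: 13.85
tool_pos: [605.9, -39.3, 239.7]
tcp_rot: [-180.0, 0.1, -1.9]
ft_force: [0.9, 0.5, -2.8]
finger_gap: 40.2
grip_force: 61.8
[606.19208975 -39.32363241 240.12205575]
```

View pics/w9.png

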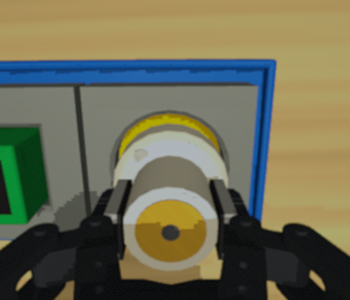

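Base sits over the pocket mouth (base mid column ~172, pocket crescent mid ~170), so it needs a small shift left, then down.

```bash
python3 -m jog '0 -0.008 0.06 0 0 0 1; 0 0 0.06 0 0 0 1; 0 0 0 0 0 0 1';python3 -m jog '0 0 0.05 0 0 0 1; 0 0 0.04 0 0 0 1; 0 0 0 0 0 0 1'; python3 -m jog '0 0 0.025 0 0 0 1; 0 0 0 0 0 0 1'
```

```text
time: 14.28
tool_pos: [606.3, -38.5, 227.2]
tcp_rot: [-180.0, 0.1, -1.9]
ft_force: [-0.4, 0.6, -3.1]
finger_gap: 40.1
grip_force: 61.8
time: 14.65
tool_pos: [606.4, -38.5, 218.6]
tcp_rot: [-180.0, 0.1, -1.9]
ft_force: [-0.4, -0.9, -2.7]
finger_gap: 39.8
grip_force: 61.8
time: 14.9
tool_pos: [606.6, -38.6, 216.5]
tcp_rot: [-180.0, 0.0, -1.9]
ft_force: [0.3, -0.1, -3.0]
finger_gap: 40.0
grip_force: 61.8
```

```bash
python3 -m jog '0 0 0.015 0 0 0 1; 0 0 0 0 0 0 1'; python3 -m jog '0 0 0.01 0 0 0 1; 0 0 0 0 0 0 1'
```

```text
time: 15.15
tool_pos: [606.6, -38.5, 215.1]
tcp_rot: [-180.0, 0.0, -1.9]
ft_force: [0.0, -1.2, -2.8]
finger_gap: 40.2
grip_force: 61.8
time: 15.4
tool_pos: [606.7, -38.6, 214.3]
tcp_rot: [180.0, -0.0, -1.9]
ft_force: [0.0, 0.4, -2.9]
finger_gap: 40.5
grip_force: 62.1
```

```bash
python3 -m jog '0 0 0.01 0 0 0 1; 0 0 0 0 0 0 1'
```

```text
time: 15.65
tool_pos: [606.8, -38.6, 214.3]
tcp_rot: [180.0, -0.0, -1.9]
ft_force: [-4.6, 0.3, 5.5]
finger_gap: 40.2
grip_force: 62.8
```

Contact with the floor; release and retreat upward, then look.

```bash
python3 -m jog '0 0 0 0 0 0 0; 0 0 0 0 0 0 -1; 0 0 0 0 0 0 -1; 0 0 0 0 0 0 -1' 20; python3 -m jog '0 0 -0.3 0 0 0 -1; 0 0 -0.4 0 0 0 -1; 0 0 -0.5 0 0 0 -1; -0.5 0 0 0 0 0 -1; -0.5 0 0 0 0 0 -1'; python3 -m jog '0 0 0 0 0 0 -1; 0 0 0 0 0 0 -1; 0 0 0 0 0 0 -1'; python3 - <<'E'
from h import *
s=snapshot("wrist"); cv2.imwrite("pics/w10.png",s["img"][:,:,::-1])
for c in blobs(s,(18,120,60),(35,255,255),(230,20,420,230),30):
  (u,v),r=cv2.minEnclosingCircle(c); print(cv2.boundingRect(c),cast(s,[(u,v)],74))
E
```

```text
time: 16.15
tool_pos: [606.7, -38.5, 213.1]
tcp_rot: [-180.0, -0.0, -1.9]
ft_force: [0.4, 0.3, -0.2]
finger_gap: 85.2
grip_force: 0.0
time: 16.77
tool_pos: [506.1, -35.2, 334.2]
tcp_rot: [180.0, -0.1, -1.9]
ft_force: [-1.4, -0.6, -0.5]
finger_gap: 85.4
grip_force: 0.0
time: 17.15
tool_pos: [507.8, -35.3, 333.9]
tcp_rot: [180.0, -0.1, -1.9]
ft_force: [0.8, 0.0, 0.6]
finger_gap: 85.6
grip_force: 0.0
(230, 202, 190, 28) [[497.83919553 -37.76749083]]
(300, 53, 41, 44) [[606.64661153 -37.70507993]]
(396, 81, 24, 33) [[ 589.53408047 -101.45517433]]
(398, 43, 22, 29) [[ 616.38245784 -100.24357012]]
(230, 176, 92, 8) [[5.29997313e+02 3.05992328e-01]]
(281, 82, 78, 42) [[598.10098182 -37.05254417]]
(402, 134, 18, 10) [[ 559.11550213 -105.70338205]]
(400, 25, 20, 10) [[ 634.36070459 -101.16524011]]
```

View pics/w10.png

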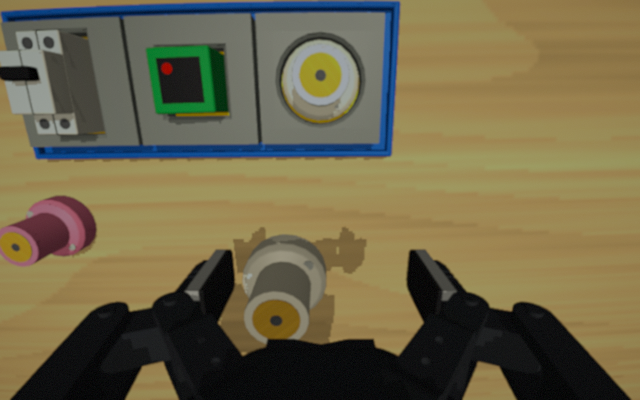

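The lampholder is seated, its brass at (320,75), which puts it within ~1 mm of the pocket centre. The breaker and module are both in their pockets, and the arm is clear.

```bash
python3 -c "
from bench import *
print(hand_in())"
```

```text
the job is handed in; nothing more can be done
None
```

I set the lampholder in the round pocket and the breaker in the oblong one, left the green module and the other bench items alone, and handed the job in at about 17 s; the last pictures showed both parts seated, but the hand-in returned no verdict.

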